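# Gauge the gap of an electrode cell

### The arm

A 7-joint arm with a two-finger parallel gripper is mounted at the origin on a cart in front of the work surface, level with it; the furniture and walls round the work are solid. World frame = base frame: x ahead of the robot, y to its left, z up, the work surface at z = 0. Lengths are in m, angles in rad, forces in N, time in s.
With the tool pointing down it reaches from about 0.4 to 0.85 m from the base axis. Payload 10.4 kg.
Tool frame: the origin (TCP) lies on the mounting face of the last link; the fingertips stand 173 mm ahead of it and the grasp point (between the pads) lies 155 mm ahead of it (manip.tip_extent is the distance from the TCP to the fingertips, in m); z points along the fingers, y is the line along which they close (so a half turn about z gives the same grasp; the last joint's range is limited). The gripper opens to 85 mm and grips with 20 to 120 N. Pads are 22 mm wide; open, the fingers measure 114 mm over their backs; the gripper's body (76 mm by 85 mm) begins 54 mm behind the grasp point. The pads swing forward as they close: fully open they stand 13 mm farther back than shut.
Start: joints at [1.302, 0.332, -0.065, 1.46, 0.022, 1.35, -0.088], TCP at [0.152, -0.606, 0.405] pointing down, gripper open.
Joint ranges: [-2.6, 2.6], [-0.5, 2.12], [-1.47, 1.34], [0.16, 2.42], [-1.27, 4.41], [0.06, 2.06], [-2.6, 2.6]. Speed limits (rad/s): [2.22, 2.22, 2.79, 2.79, 3.14, 3.14, 3.14].

### API

Orientations are given as a unit quaternion [x, y, z, w].
In Python, from workcell import manip gives the robot as it stands.
- The arm moves only by the tool move_arm, never from a script. Its argument "plan" is one flat list of numbers, 7 for each row, row after row: the turn, a rotation vector about the tool's x, y, z in rad, then the shift along the tool's x, y, z in m, then the finger opening in m, from 0 to 0.0854. In form: [ax, ay, az, dx, dy, dz, gripper, ax, ay, az, dx, dy, dz, gripper, ...]. A call has 1 to 12 rows; each row is the pose to reach, as a shift and turn from the pose commanded when the call began, along the tool's axes at that moment; what a row does not reach only later rows make up. A row lasts 1/8 s, in which the tool goes at most 62.5 mm and 10.7 degrees, less where a joint would pass 70% of its speed; a pose out of reach is approached as far as the arm can. A call with a gripper value outside its range is refused whole. The fingers move at their own pace and stop on an object; "squeeze" is the grip in N (left out, the last holds). Time passes only in rows, so rows that repeat a pose let the fingers close. It gives the time, the measured TCP pose, the force, the opening and the grip force at its end, in the units of the state.
- manip.get_obs(): the state, without advancing time (a new reading comes with each control period).
- manip.camera(name): name is "scene" or "top" or "wrist"; returns a dict with "color" (420x560x3 uint8, red, green, blue), "fx", "fy", "cx", "cy" (pixels), "cam_to_world" (4x4, takes a point from camera to world coordinates); the wrist camera has in their place "mount" (4x4, takes a point from camera to tool coordinates, whose origin is the TCP and whose axes are the flange's). Camera axes: x right, y down, z forward; pixel columns grow to the right and rows downward; lengths in m; the calibration is good to about 2 mm. A picture is of the moment at which its call begins: read the wrist's pose just before it. There is no depth.
- manip.hand_in(): hands the job in; it is judged then, once.
Trained networks look in a picture, given as the dict that the camera call returned (one of the last four; its "shot" number tells which), for a name from the list of things; names that differ only in an ending like _2 or _b are one class to them, and where a whole thing is asked for, a point or a joint stands for the part that bears it (a point fixed in the world has none). Each returns a list of dicts, best first, with "conf" (0 to 1); they miss things now and then, are a little off and sometimes report something else, mostly with a low value. They report only what shows in the picture. A call takes as long as a camera call. They do not tell look-alikes from the thing itself.
- manip.look_for(picture, label): "position" ([x, y, z] in m, in the coordinates of the camera as it stood for that picture, good to about 4 mm: the middle of the surface that is visible of it).
- manip.silhouettes(picture, label): "pixels" (420x560 bool, what is visible of it).
- manip.tip_of(picture, label): "position" ([x, y, z] in m, in the coordinates of the camera as it stood for that picture, good to about 4 mm: a listed point, or the origin of a listed thing).
The state is a dict: "clock": time; "joint_pos": joint angles; "joint_velocities": joint speeds; "tau": joint torques, N m; "position": TCP position; "ee_rot": TCP orientation; "ft_force": force on the tool from outside, world axes, zero at the start; "torque": the same for the moment, N m; "grip_width": opening from 0.0 (shut) to 1.0 (fully open); "grasp_force": force on a finger pad.
Only numpy, scipy, OpenCV 4.12 (cv2) and the standard library are available. Lean on these libraries where they do the work, as an engineer would, in place of code of your own. Each camera call takes 0.05 s, during which the arm holds its last target. There are 200 camera calls.

### The job

Pull the steel taper gauge straight up out of its stand and slide its wedge blade, tip down, into the gap between the two upright plates of the electrode cell until it drags snugly on both plates, gently enough that the sprung plate is not forced back more than a touch. Finish while still holding the gauge there, upright and still at that depth, so that the gap can be read off it; leave everything else on the bench as it is.

Things in the scene. Friction and masses are not known exactly. Their poses are not given: they have to be found in the camera images.
- gauge: Taper gauge, 140 mm long, 0.12 kg: flat steel wedge blade under a grey plastic handle. Origin mid tip; +z up to the handle, x across its width, y through its thickness. Blade 80 mm long, 18 mm wide, both faces tapering evenly from 2.5 mm thick at the tip to 12.5 mm at the handle (1 mm per 8 mm). Hangs upright in the stand by the handle's shoulders; same either way round.
- gauge_grip (a point): Middle of the gauge's handle, 110 mm above the tip, axes as the gauge's. The handle is a straight block 60 mm tall (z), 28 mm wide (x) and 14 mm thick (y); best gripped across the 14 mm.
- stand: Fixed aluminium tool stand: two plates 110 mm (its x) by 50 mm (its y) on four posts, top at z = 94 mm. Origin on the bench under its middle. The gauge hangs in a 20 x 14.5 mm slot 32 mm from the middle towards -x and must rise 80 mm to come clear. Two marker pens stand upright at x = +13 and +36 mm, tops at 141 mm; they stay there.
- cell: Electrode cell, fixed to the bench: white plastic base 90 mm (its x) by 94 mm (its y), 16 mm thick, with two upright steel plates backed by white blocks. Origin under the middle of the base; x runs along the plates, y from the fixed plate across the gap to the sprung plate and knurled knob. All but the plates stays below z = 83 mm. A tall centrifuge stands to the right (x over 0.48, y under 0.13): come round in front of it.
- fixed_plate: Rigid plate of the cell, on the -y side of the gap: steel, 70 mm long, 80 mm high, 4 mm thick, top at z = 96 mm. Origin in the middle of the top edge of its face towards the gap, axes as the cell's.
- fixed_edge (a point): Middle of the top inner edge of the fixed plate, z = 96 mm, axes as the cell's (y across the gap towards the sprung plate).
- sprung_plate: The other plate, same size and height, pushed towards the fixed plate by two springs and held back by the draw screw. The gap between the plates is parallel, 80 mm deep down to the base, and differs from run to run, 5.5 to 8 mm. Origin in the middle of the top edge of its face towards the gap.
- sprung_edge (a point): Middle of the top inner edge of the sprung plate, z = 96 mm, axes as the cell's; the gap is its distance from fixed_edge.
- draw_screw (a joint): How far the sprung plate is pushed back off its stop, m: 0 at rest, growing as a wedge spreads the plates. It leaves its stop at 6 N of pressure and yields 1 mm per 2.5 N from there. Snug is less than 3 mm here, with the gauge pressing on both plates.
- beaker: Glass beaker, 73 mm wide, 92 mm high, behind the work; origin under its middle. Leave it.
- bottle: White plastic bottle, 58 mm wide, 118 mm high, behind the work; origin under its middle. Leave it.
Mind the look-alikes: they are no part of the job. Of the things that look like the gauge, the smaller one is meant.

How it is judged:
By the outcome, as a careful person would: the job done as asked, in the order asked, and still so for the second after the job is handed in, while the arm keeps its last pose, push and grip.
It also fails if it takes over 54 s, if anything falls off the work surface, if the arm or the gripper's body presses on something with over 40 N, if the wrist force passes 120 N, or if a joint passes its speed limit or range.

## Working session

There is one attempt and no reset: what is moved stays moved. The work goes in short steps, Python scripts to look and compute and a tool call to move; the robot and the scene stay as the last step left them, time stands still between calls to the robot, and variables do not carry over. Pictures are saved under pics/ and viewed, at most 10 in all, crops included, and the job is handed in when it is done.

Besides the shell and the picture viewer there is one more tool, called in YAML: its name, and indented under it one key for each argument. move_arm: Moves the arm, as the interface text tells. Its arguments: {"type":"object","properties":{"plan":{"type":"array","items":{"type":"number"}},"squeeze":{"type":"number"}},"required":["plan"]}

```bash
mkdir -p pics
cat > h.py <<'E'
import numpy as np, cv2
from workcell import manip
from scipy.spatial.transform import Rotation as R
def T():
    o=manip.get_obs(); M=np.eye(4); M[:3,:3]=R.from_quat(o["ee_rot"]).as_matrix(); M[:3,3]=o["position"]; return M
def shot(n):
    t=T(); p=manip.camera(n); c=t@p["mount"] if n=="wrist" else p["cam_to_world"]
    return p,np.array(c)
def w(c,x): return np.round((c@np.r_[x,1])[:3],4)
def save(p,f): cv2.imwrite("pics/"+f,p["color"][:,:,::-1])
E
python3 - <<'E'
from h import *
print(manip.get_obs())
for n in("scene","top"):
    p,c=shot(n); save(p,n+"0.png"); print(n,c.round(3).tolist(),p["fx"])
    for l in("gauge","stand","cell","beaker","bottle"):
        for f in(manip.look_for,manip.tip_of):
            print(l,f.__name__,[(w(c,d["position"]).tolist(),round(d["conf"],2)) for d in f(p,l)])
    for l in("gauge_grip","fixed_edge","sprung_edge"):
        print(l,[(w(c,d["position"]).tolist(),round(d["conf"],2)) for d in manip.tip_of(p,l)])
E
```

```text
{'clock': 0.0, 'joint_pos': array([ 1.30241698,  0.33287417, -0.06472461,  1.46096759,  0.02161047,
        1.34989017, -0.0884915 ]), 'joint_velocities': array([-0.00059882, -0.00148251, -0.00173765, -0.00120065, -0.00080853,
        0.00142434,  0.00210988]), 'tau': array([ 6.77955286e-04, -6.25452018e+01,  4.92730422e-02, -3.91611457e+01,
        1.61933637e-02,  9.72866110e-03, -2.87558112e-05]), 'position': array([ 0.15205432, -0.60608253,  0.40390184]), 'ee_rot': array([ 9.92454895e-01,  1.22608157e-01, -1.22994069e-04, -7.11005954e-04]), 'ft_force': array([0.45625518, 0.21725633, 0.8180121 ]), 'torque': array([-0.0187338 , -0.0251101 , -0.01358902]), 'grasp_force': 0.0, 'grip_width': 0.9987085758026992}
scene [[-0.646, -0.492, 0.584, 0.07], [-0.764, 0.428, -0.484, 0.819], [-0.011, -0.758, -0.652, 0.658], [0.0, 0.0, 0.0, 1.0]] 430.23936058226343
gauge call [([0.5337, 0.2434, 0.1206], 0.94), ([0.482, 0.6209, 0.0175], 0.63)]
gauge call [([0.605, 0.6498, 0.0109], 0.94), ([0.538, 0.2385, 0.0114], 0.59)]
stand call [([0.5775, 0.2424, 0.0525], 0.74), ([0.5326, 0.2436, 0.1257], 0.27)]
[... 963 characters left out ...]
[0.6077, 0.6485, 0.0092], 0.71), ([0.5399, 0.2371, 0.0139], 0.69)]
stand call [([0.5648, 0.2414, 0.0926], 0.66), ([0.7112, 0.1781, 0.0394], 0.32)]
stand call [([0.565, 0.2365, 0.0011], 0.68)]
cell call [([0.5299, 0.409, 0.045], 0.8)]
cell call [([0.5323, 0.4076, 0.0001], 0.82)]
beaker call [([0.7102, 0.176, 0.0415], 0.81)]
beaker call [([0.7002, 0.1827, 0.0], 0.78), ([0.541, 0.2376, 0.0147], 0.6)]
bottle call [([0.6873, 0.3101, 0.0919], 0.76)]
bottle call [([0.7046, 0.3071, 0.0002], 0.64)]
gauge_grip [([0.4598, 0.6068, 0.0043], 0.65), ([0.5357, 0.2427, 0.1231], 0.48)]
fixed_edge [([0.5286, 0.3924, 0.0939], 0.6)]
sprung_edge [([0.5356, 0.2398, 0.1207], 0.49), ([0.5226, 0.3984, 0.0952], 0.46)]
```

View pics/scene0.png

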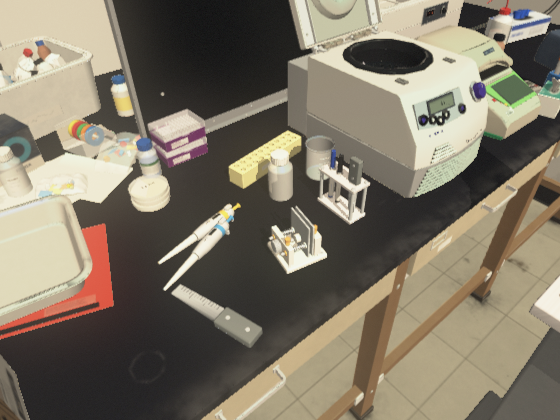

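View pics/top0.png

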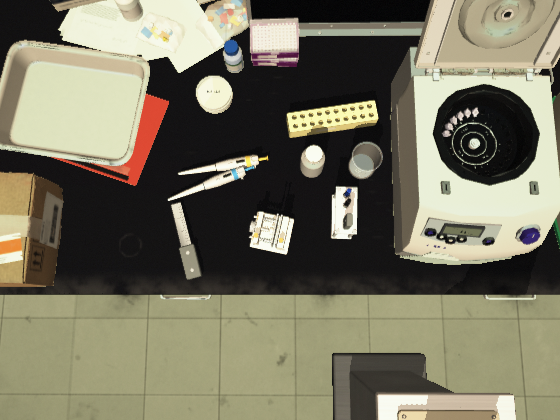

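Scene: the gauge is the small upright one in the stand (dark handle near px (354,172) in the scene view). The large one flat on the bench near (220,315) is the decoy. The cell is at (297,245), and the centrifuge is on the right. I'll go round in front of the centrifuge with a constant tool orientation.

```bash
cat >> h.py <<'E'
def rel(pts,M=None):
    M=T() if M is None else M
    for p in pts: print(p,'->',np.round(M[:3,:3].T@(np.array(p)-M[:3,3]),4).tolist())
E
python3 - <<'E'
from h import *
rel([(.20,-.52,.42),(.24,-.46,.43),(.28,-.39,.43),(.32,-.32,.43),(.36,-.25,.43),(.39,-.18,.43),(.40,-.12,.43),(.40,-.06,.43),(.40,0,.43),(.40,.06,.43),(.40,.12,.43),(.41,.18,.43)])
print(T().round(3).tolist())
p=manip.camera("wrist"); print(p["mount"].round(3).tolist(),p["fx"])
E
```

```text
(0.2, -0.52, 0.42) -> [0.0675, -0.072, -0.0153]
(0.24, -0.46, 0.43) -> [0.1209, -0.1204, -0.0253]
(0.28, -0.39, 0.43) -> [0.1767, -0.1786, -0.0253]
(0.32, -0.32, 0.43) -> [0.2325, -0.2368, -0.0253]
(0.36, -0.25, 0.43) -> [0.2883, -0.2949, -0.0253]
(0.39, -0.18, 0.43) -> [0.3345, -0.3555, -0.0253]
(0.4, -0.12, 0.43) -> [0.3588, -0.4113, -0.0253]
(0.4, -0.06, 0.43) -> [0.3734, -0.4695, -0.0253]
(0.4, 0, 0.43) -> [0.388, -0.5277, -0.0253]
(0.4, 0.06, 0.43) -> [0.4026, -0.5859, -0.0253]
(0.4, 0.12, 0.43) -> [0.4172, -0.6441, -0.0253]
(0.41, 0.18, 0.43) -> [0.4414, -0.6999, -0.0253]
[[0.97, 0.243, 0.0, 0.152], [0.243, -0.97, -0.0, -0.606], [0.0, 0.0, -1.0, 0.405], [0.0, 0.0, 0.0, 1.0]]
[[-0.0, -0.965, -0.263, 0.067], [1.0, -0.0, -0.001, 0.001], [0.001, -0.263, 0.965, 0.03], [0.0, 0.0, 0.0, 1.0]] 367.77479993111024
```

move_arm:
  plan: [0, 0, -0.18, 0.06, -0.06, -0.02, 0.085, 0, 0, -0.36, 0.11, -0.11, -0.025, 0.085, 0, 0, -0.54, 0.15, -0.155, -0.025, 0.085, 0, 0, -0.72, 0.19, -0.2, -0.025, 0.085, 0, 0, -0.9, 0.23, -0.245, -0.025, 0.085, 0, 0, -1.08, 0.27, -0.29, -0.025, 0.085, 0, 0, -1.2, 0.305, -0.335, -0.025, 0.085, 0, 0, -1.3, 0.33, -0.385, -0.025, 0.085, 0, 0, -1.3, 0.348, -0.44, -0.025, 0.085, 0, 0, -1.3, 0.363, -0.5, -0.025, 0.085, 0, 0, -1.3, 0.38, -0.56, -0.025, 0.085, 0, 0, -1.3, 0.39, -0.6, -0.025, 0.085]

```text
clock: 2.95
position: [0.3839, 0.0735, 0.43]
ee_rot: [0.715, 0.699, 0.0, 0.001]
ft_force: [-0.1, 0.2, -0.6]
grip_width: 0.994
grasp_force: 0.0
```

Run:
```python
from h import *
rel([(.39,.13,.43),(.41,.18,.43),(.45,.22,.43),(.47,.235,.43)])
print(T().round(3).tolist(),manip.get_obs()["joint_pos"])
```

```text
(0.39, 0.13, 0.43) -> [0.0566, 0.0048, -0.0001]
(0.41, 0.18, 0.43) -> [0.1071, 0.0237, -0.0001]
(0.45, 0.22, 0.43) -> [0.148, 0.0627, -0.0001]
(0.47, 0.235, 0.43) -> [0.1635, 0.0824, -0.0001]
[[0.023, 1.0, 0.001, 0.384], [1.0, -0.023, -0.001, 0.073], [-0.001, 0.001, -1.0, 0.43], [0.0, 0.0, 0.0, 1.0]] [ 0.73849409 -0.25343155 -0.87195593  1.93962677 -0.19599617  1.36988823
 -0.10108246]
```

move_arm:
  plan: [0, 0, -0.15, 0.05, 0.005, 0, 0.085, 0, 0, -0.33, 0.1, 0.02, 0, 0.085, 0, 0, -0.5, 0.13, 0.06, 0, 0.085, 0, 0, -0.67, 0.148, 0.1, 0, 0.085, 0, 0, -0.84, 0.155, 0.13, 0, 0.085, 0, 0, -1.01, 0.16, 0.15, 0, 0.085, 0, 0, -1.18, 0.165, 0.152, 0, 0.085, 0, 0, -1.35, 0.165, 0.152, 0, 0.085, 0, 0, -1.5, 0.165, 0.152, 0, 0.085, 0, 0, -1.5, 0.165, 0.152, 0, 0.085]

```text
clock: 4.2
position: [0.5406, 0.2316, 0.4295]
ee_rot: [0.048, 0.999, 0.0, -0.0]
ft_force: [-0.8, 0.2, 0.4]
grip_width: 0.994
grasp_force: 0.0
```

Run:
```python
from h import *
print(T().round(3).tolist(),manip.get_obs()["joint_pos"])
p,c=shot("wrist"); save(p,"w1.png")
for l in("gauge","stand","gauge_grip"):
    print(l,[(w(c,d["position"]).tolist(),round(d["conf"],2)) for d in manip.tip_of(p,l)])
for d in manip.silhouettes(p,"gauge")+manip.silhouettes(p,"stand"):
    m=d["pixels"].astype(np.uint8); print(d["conf"],cv2.minAreaRect(cv2.findNonZero(m)),m.sum())
```

```text
[[-0.995, 0.097, -0.0, 0.541], [0.097, 0.995, 0.0, 0.232], [0.0, 0.0, -1.0, 0.43], [0.0, 0.0, 0.0, 1.0]] [ 0.43221849  0.52769809 -1.26710226  1.48030134  0.50218415  1.49888993
  0.64370857]
gauge [([0.5402, 0.2349, 0.1219], 0.6), ([0.5376, 0.2363, 0.017], 0.59)]
stand [([0.5747, 0.2299, 0.0023], 0.72), ([0.528, 0.4051, 0.0039], 0.53)]
gauge_grip [([0.5402, 0.2359, 0.1222], 0.92)]
0.85 ((276.0, 198.5), (51.0, 20.0), 90.0) 998
0.44 ((276.9886474609375, 220.75051879882812), (144.71420288085938, 61.027896881103516), 87.39744567871094) 6928
0.78 ((275.9314270019531, 220.68182373046875), (142.99256896972656, 60.59837341308594), 87.83892822265625) 6702
```

View pics/w1.png

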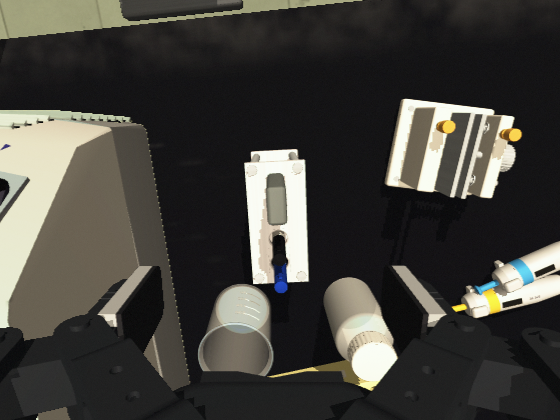

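```bash
cat >> h.py <<'E'
def ray(p,c,uv,z):
    d=c[:3,:3]@np.array([(uv[0]-p["cx"])/p["fx"],(uv[1]-p["cy"])/p["fy"],1]); return (c[:3,3]+d*(z-c[2,3])/d[2]).round(4)
E
python3 - <<'E'
from h import *
p,c=shot("wrist")
P=[ray(p,c,u,.094) for u in((245,163),(305,160),(309,281),(253,283))]
for q in P: print(q)
print(np.mean(P,0)); 
for a,b in((0,3),(1,2)): d=P[b]-P[a]; print(np.degrees(np.arctan2(d[1],d[0])))
im=p["color"][140:300,225:330,::-1]
cv2.imwrite("pics/w1c.png",cv2.resize(im,None,fx=3.7,fy=3.7,interpolation=cv2.INTER_CUBIC))
E
```

```text
[0.5153 0.2114 0.094 ]
[0.5177 0.2613 0.094 ]
[0.6277 0.2568 0.094 ]
[0.6247 0.2059 0.094 ]
[0.57135 0.23385 0.094  ]
-2.878077652302976
-2.34261200649827
```

View pics/w1c.png

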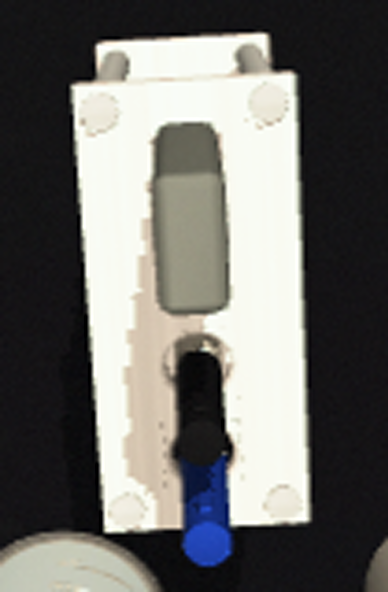

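move_arm:
  plan: [0, 0, -0.052, 0.001, 0.004, 0.04, 0.085, 0, 0, -0.052, 0.001, 0.004, 0.08, 0.085, 0, 0, -0.052, 0.001, 0.004, 0.115, 0.085, 0, 0, -0.052, 0.001, 0.004, 0.14, 0.085, 0, 0, -0.052, 0.001, 0.004, 0.148, 0.085, 0, 0, -0.052, 0.001, 0.004, 0.148, 0.04, 0, 0, -0.052, 0.001, 0.004, 0.148, 0.028, 0, 0, -0.052, 0.001, 0.004, 0.148, 0.028, 0, 0, -0.052, 0.001, 0.004, 0.148, 0.028]
  squeeze: 40

```text
clock: 5.68
position: [0.5399, 0.2359, 0.2822]
ee_rot: [0.022, 1.0, 0.0, 0.0]
ft_force: [0.2, -0.1, -0.8]
grip_width: 0.326
grasp_force: 0.0
```

Run:
```python
from h import *
o=manip.get_obs(); print(o["joint_pos"],o["torque"],T().round(4).tolist(),o["grip_width"]*85.4)
p,c=shot("wrist"); save(p,"w2.png")
print([(w(c,d["position"]).tolist(),round(d["conf"],2)) for d in manip.tip_of(p,"gauge_grip")])
```

```text
[ 0.38010469  0.65470378 -1.17463821  1.65910364  0.63122872  1.26143575
  0.60286041] [0.00060684 0.01287228 0.02292517] [[-0.999, 0.0439, 0.0007, 0.5399], [0.0439, 0.999, 0.0, 0.2359], [-0.0007, 0.0001, -1.0, 0.2822], [0.0, 0.0, 0.0, 1.0]] 27.81734024118461
[([0.5392, 0.2335, 0.1227], 0.63)]
```

View pics/w2.png

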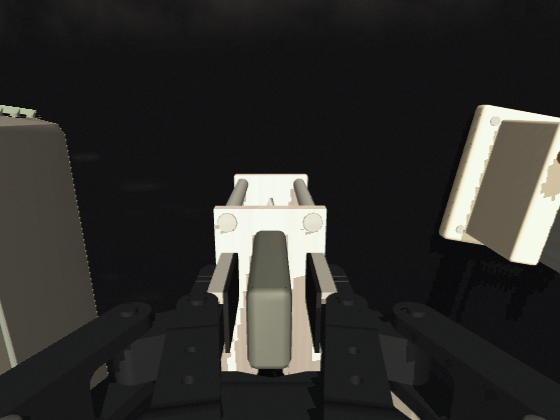

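Handle sits between the open pads, at px x 252–288 against a pad gap of about 236–310, so it is about 1.5 mm towards −y. I'll correct that and close.

move_arm:
  plan: [0, 0, 0, 0, -0.0015, 0, 0.028, 0, 0, 0, 0, -0.0015, 0, 0.02, 0, 0, 0, 0, -0.0015, 0, 0.012, 0, 0, 0, 0, -0.0015, 0, 0.005, 0, 0, 0, 0, -0.0015, 0, 0.005, 0, 0, 0, 0, -0.0015, 0, 0.005]
  squeeze: 60

```text
clock: 6.52
position: [0.5398, 0.2343, 0.2818]
ee_rot: [0.022, 1.0, -0.0, 0.0]
ft_force: [-0.4, -1.6, 3.1]
grip_width: 0.154
grasp_force: 58.4
```

move_arm:
  plan: [0, 0, 0, 0, -0.0015, -0.008, 0.005, 0, 0, 0, 0, -0.0015, -0.025, 0.005, 0, 0, 0, 0, -0.0015, -0.045, 0.005, 0, 0, 0, 0, -0.0015, -0.065, 0.005, 0, 0, 0, 0, -0.0015, -0.085, 0.005, 0, 0, 0, 0, -0.0015, -0.105, 0.005, 0, 0, 0, 0, -0.0015, -0.125, 0.005, 0, 0, 0, 0, -0.0015, -0.14, 0.005, 0, 0, 0, 0, -0.0015, -0.14, 0.005, 0, 0, 0, 0, -0.0015, -0.14, 0.005]

```text
clock: 7.78
position: [0.5397, 0.2327, 0.421]
ee_rot: [0.022, 1.0, -0.0, -0.0]
ft_force: [-0.1, -0.9, -1.7]
grip_width: 0.155
grasp_force: 59.1
```

Run:
```python
from h import *
o=manip.get_obs(); print(o["joint_pos"],o["grip_width"]*85.4,o["ft_force"])
p,c=shot("wrist"); save(p,"w3.png"); print(T().round(4).tolist())
for l in("fixed_edge","sprung_edge","gauge","gauge_grip","cell"):
    print(l,[(w(c,d["position"]).tolist(),round(d["conf"],2)) for d in manip.tip_of(p,l)])
```

```text
[ 0.43423813  0.53803555 -1.27320119  1.49409911  0.51382619  1.48761599
  0.68597249] 13.27214927006142 [-0.05334552 -0.9103383  -1.7288796 ]
[[-0.999, 0.0437, -0.001, 0.5397], [0.0437, 0.999, -0.0007, 0.2327], [0.001, -0.0007, -1.0, 0.4209], [0.0, 0.0, 0.0, 1.0]]
fixed_edge [([0.5336, 0.3899, 0.0954], 0.69)]
sprung_edge [([0.5271, 0.3993, 0.0962], 0.7)]
gauge []
gauge_grip [([0.5408, 0.2334, 0.259], 0.89)]
cell [([0.5269, 0.4065, 0.0017], 0.92)]
```

View pics/w3.png

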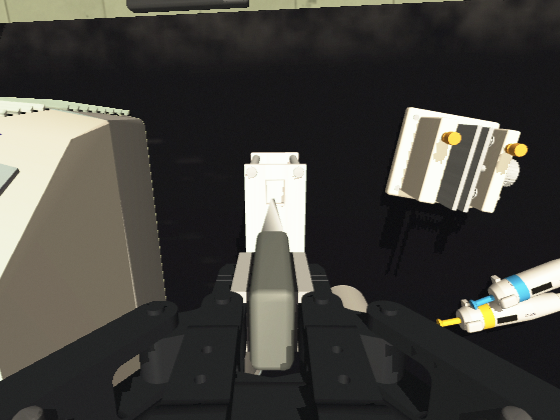

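Run:
```python
from h import *
p,c=shot("wrist")
for a,b,z in(((408,108),(387,195),.016),((481,127),(467,209),.096),((474,125),(455,209),.096)):
    A,B=ray(p,c,a,z),ray(p,c,b,z); d=B-A; print(A,B,np.degrees(np.arctan2(d[1],d[0])))
im=p["color"][95:225,375:540,::-1]
cv2.imwrite("pics/w3c.png",cv2.resize(im,None,fx=4.6,fy=4.6,interpolation=cv2.INTER_CUBIC))
rel([(.529,.395,.421)])
```

```text
[0.478  0.3691 0.016 ] [0.5649 0.3518 0.016 ] -11.259205812185018
[0.4939 0.3984 0.096 ] [0.5603 0.3938 0.096 ] -3.9629541981329908
[0.4922 0.3928 0.096 ] [0.5599 0.3838 0.096 ] -7.5724679349573245
(0.529, 0.395, 0.421) -> [0.0178, 0.1615, 0.0004]
```

View pics/w3c.png

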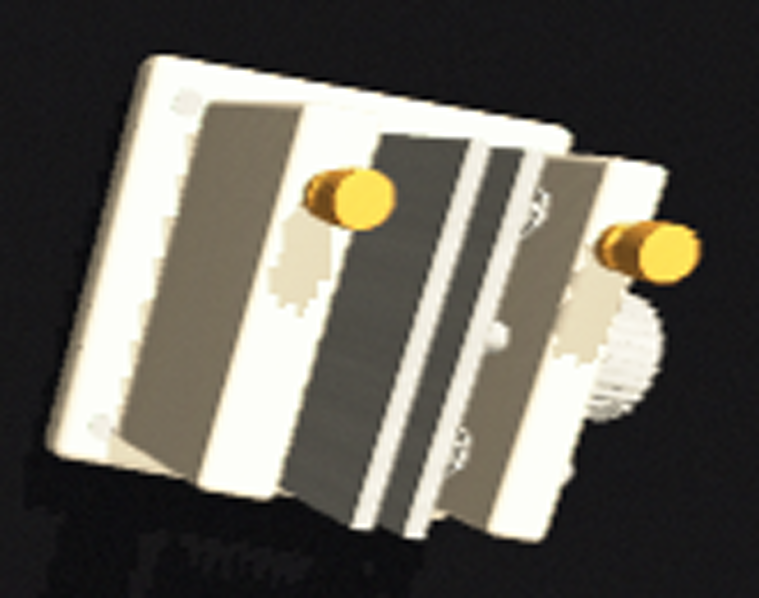

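Run:
```python
from h import *
p,c=shot("wrist")
for a,b,z in(((481.3,125.4),(455.9,209.8),.096),((489.3,127.6),(462.8,211.3),.096)):
    A,B=ray(p,c,a,z),ray(p,c,b,z); d=B-A; print(A,B,(A+B)/2,np.degrees(np.arctan2(d[1],d[0])),np.hypot(*d[:2]))
```

```text
[0.4928 0.3986 0.096 ] [0.5607 0.3847 0.096 ] [0.52675 0.39165 0.096  ] -11.569334344033111 0.06930815247862257
[0.4947 0.405  0.096 ] [0.5622 0.3905 0.096 ] [0.52845 0.39775 0.096  ] -12.123738247789388 0.06903984356876838
```

move_arm:
  plan: [0, 0, 0.03, 0.003, 0.02, 0, 0.005, 0, 0, 0.07, 0.007, 0.055, 0, 0.005, 0, 0, 0.1, 0.011, 0.09, 0, 0.005, 0, 0, 0.13, 0.015, 0.125, 0, 0.005, 0, 0, 0.162, 0.018, 0.15, 0, 0.005, 0, 0, 0.162, 0.019, 0.161, 0, 0.005, 0, 0, 0.162, 0.019, 0.161, 0, 0.005, 0, 0, 0.162, 0.019, 0.161, 0, 0.005, 0, 0, 0.162, 0.019, 0.161, 0, 0.005]

```text
clock: 9.3
position: [0.5284, 0.3935, 0.4217]
ee_rot: [0.103, 0.995, -0.0, 0.0]
ft_force: [-0.2, -0.4, -1.7]
grip_width: 0.152
grasp_force: 59.0
```

Run:
```python
from h import *
o=manip.get_obs(); print(o["joint_pos"],o["grip_width"]*85.4,o["ft_force"])
p,c=shot("wrist"); M=T(); print(M.round(4).tolist())
np.savez("w4",img=p["color"],c=c,fx=p["fx"],fy=p["fy"],cx=p["cx"],cy=p["cy"])
Mi=np.linalg.inv(c)
for pt in((M[:3,3]+[0,0,-.268]),(.5276,.3947,.096)): 
    q=Mi@np.r_[pt,1]; print(q[:2]/q[2]*p["fx"]+[p["cx"],p["cy"]])
for l in("fixed_edge","sprung_edge","gauge","gauge_grip"):
    print(l,[(w(c,d["position"]).tolist(),round(d["conf"],2)) for d in manip.tip_of(p,l)])
im=p["color"][110:290,170:390,::-1]
cv2.imwrite("pics/w4c.png",cv2.resize(im,None,fx=3.3,fy=3.3,interpolation=cv2.INTER_CUBIC))
```

```text
[ 0.00684493  0.65003931 -1.14374584  1.29246229  0.58407282  1.54874443
  0.30412391] 12.992420844055546 [-0.17882867 -0.41389595 -1.67350833]
[[-0.9786, 0.2057, 0.0003, 0.5283], [0.2057, 0.9786, -0.0004, 0.3936], [-0.0004, -0.0003, -1.0, 0.4217], [0.0, 0.0, 0.0, 1.0]]
[272.6942555  211.29674714]
[273.65145624 191.36794962]
fixed_edge [([0.5308, 0.3952, 0.0987], 0.74), ([0.532, 0.3919, 0.0949], 0.6)]
sprung_edge [([0.5266, 0.3979, 0.0937], 0.85)]
gauge [([0.5282, 0.396, 0.158], 0.66), ([0.5996, 0.6502, 0.0119], 0.66)]
gauge_grip [([0.4599, 0.6062, 0.0092], 0.93), ([0.5325, 0.394, 0.2627], 0.74)]
```

View pics/w4c.png

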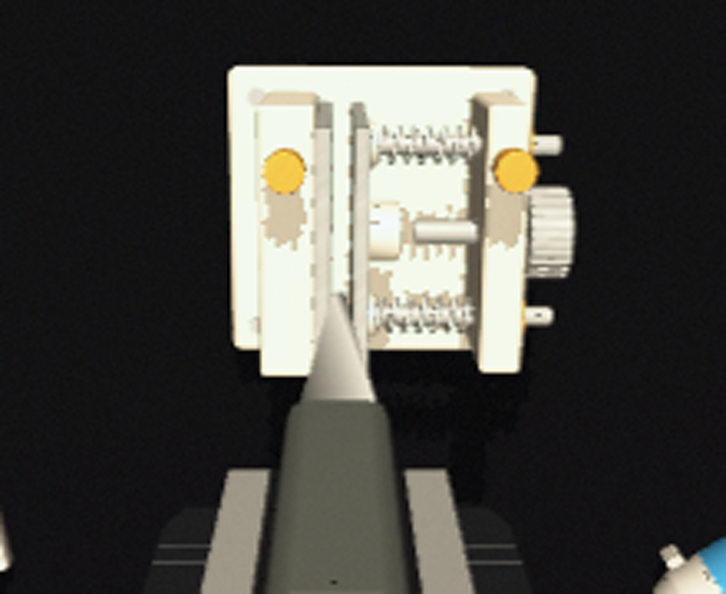

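Run:
```python
from h import *
d=np.load("w4.npz"); p={k:float(d[k]) for k in("fx","fy","cx","cy")}; c=d["c"]; im=d["img"]; M=T(); print(p)
def ty(u,v,z): return ((ray(p,c,(u,v),z)-M[:3,3])@M[:3,:3])[:2].round(4)
for v in (152,165,180,190): print(v,im[v,262:286].mean(1).astype(int).tolist())
print("tip rows")
for v in (200,206,212,220): print(v,im[v,256:290].mean(1).astype(int).tolist())
for u in(270.6,276.1): print([ty(u,v,.096) for v in(152,180,190)])
for u in(269.5,272.4,275): print("tip",ty(u,200,.154))
print(ty(170+303/3.3,110+400/3.3,.234),ty(170+375/3.3,110+400/3.3,.234))
```

```text
{'fx': 367.77479993111024, 'fy': 367.77479993111024, 'cx': 271.738935633119, 'cy': 209.51241175530308}
152 [243, 243, 234, 209, 210, 215, 215, 212, 150, 233, 243, 243, 243, 212, 124, 134, 205, 216, 215, 205, 208, 241, 221, 232]
165 [235, 243, 234, 209, 209, 210, 209, 204, 174, 236, 243, 243, 243, 243, 148, 143, 206, 213, 209, 207, 238, 243, 243, 243]
180 [238, 243, 196, 192, 214, 218, 217, 207, 176, 236, 243, 243, 243, 212, 109, 184, 216, 217, 217, 201, 239, 245, 245, 245]
190 [243, 243, 196, 189, 210, 213, 214, 200, 211, 239, 243, 242, 243, 195, 95, 190, 213, 213, 216, 203, 238, 243, 243, 243]
tip rows
200 [243, 243, 243, 243, 243, 243, 243, 243, 196, 196, 218, 217, 214, 198, 209, 217, 187, 141, 95, 147, 85, 187, 217, 215, 215, 190, 229, 214, 169, 196, 159, 180, 192, 200]
206 [243, 243, 243, 243, 242, 243, 243, 243, 234, 211, 214, 215, 197, 190, 196, 202, 208, 219, 197, 158, 92, 186, 213, 213, 212, 202, 240, 178, 214, 174, 191, 159, 160, 169]
212 [243, 243, 243, 243, 243, 243, 243, 243, 234, 214, 183, 166, 169, 178, 183, 190, 197, 203, 210, 217, 205, 172, 192, 216, 218, 170, 182, 189, 191, 191, 190, 191, 236, 243]
220 [243, 243, 243, 243, 243, 243, 243, 243, 190, 138, 138, 146, 152, 160, 166, 172, 179, 185, 193, 201, 206, 213, 220, 207, 193, 103, 22, 11, 12, 13, 9, 12, 12, 9]
[array([ 0.0327, -0.0021]), array([ 0.01  , -0.0021]), array([ 0.0016, -0.0021])]
[array([0.0326, 0.0024]), array([0.01  , 0.0024]), array([0.0016, 0.0024])]
tip [ 0.0074 -0.0027]
tip [ 0.0074 -0.0008]
tip [0.0074 0.001 ]
[ 0.0125 -0.0056] [0.0125 0.0042]
```

move_arm:
  plan: [0, 0, 0, 0, 0.0015, 0.012, 0.005, 0, 0, 0, 0, 0.0015, 0.03, 0.005, 0, 0, 0, 0, 0.0015, 0.045, 0.005, 0, 0, 0, 0, 0.0015, 0.049, 0.005, 0, 0, 0, 0, 0.0015, 0.049, 0.005, 0, 0, 0, 0, 0.0015, 0.049, 0.005]

```text
clock: 10.3
position: [0.5281, 0.3962, 0.3733]
ee_rot: [0.103, 0.995, 0.0, 0.0]
ft_force: [0.4, -0.7, -2.1]
grip_width: 0.156
grasp_force: 59.0
```

Run:
```python
from h import *
o=manip.get_obs(); print(o["joint_pos"],o["ft_force"])
p,c=shot("wrist"); M=T(); print(M.round(4).tolist())
im=p["color"]
def ty(u,v,z): return ((ray(p,c,(u,v),z)-M[:3,3])@M[:3,:3])[:2].round(4)
for v in (150,160,170): print(v,im[v,256:292].mean(1).astype(int).tolist())
for v in range(176,220,3): print(v,im[v,256:292].mean(1).astype(int).tolist())
print(ty(270,160,.096),ty(280,160,.096),ty(270,195,.108),ty(280,195,.108))
cv2.imwrite("pics/w5c.png",cv2.resize(im[100:240,200:350,::-1],None,fx=4.2,fy=4.2,interpolation=cv2.INTER_CUBIC))
```

```text
[ 0.00803914  0.68258161 -1.12594414  1.35854516  0.60968768  1.46793756
  0.28215137] [ 0.44198457 -0.74833271 -2.07928566]
[[-0.9789, 0.2044, 0.0006, 0.5281], [0.2044, 0.9789, 0.0005, 0.3962], [-0.0005, 0.0006, -1.0, 0.3733], [0.0, 0.0, 0.0, 1.0]]
150 [242, 242, 242, 233, 160, 94, 143, 153, 154, 150, 95, 230, 242, 243, 242, 242, 242, 175, 142, 152, 153, 156, 186, 237, 242, 242, 242, 242, 242, 242, 242, 242, 242, 242, 242, 242]
160 [242, 243, 241, 176, 191, 211, 213, 212, 206, 121, 59, 229, 243, 242, 243, 242, 210, 123, 178, 212, 213, 212, 213, 192, 240, 245, 243, 226, 204, 238, 243, 243, 233, 228, 208, 237]
170 [101, 229, 241, 175, 194, 212, 212, 211, 202, 118, 60, 170, 236, 242, 243, 243, 212, 123, 187, 211, 212, 212, 210, 195, 236, 242, 242, 242, 242, 243, 242, 242, 242, 242, 242, 242]
176 [236, 242, 241, 197, 201, 212, 213, 209, 199, 116, 84, 231, 242, 242, 242, 243, 242, 152, 189, 214, 213, 210, 208, 187, 235, 242, 242, 242, 242, 242, 242, 242, 242, 242, 242, 243]
179 [236, 242, 241, 196, 193, 206, 210, 214, 205, 120, 83, 230, 243, 242, 242, 242, 211, 115, 185, 206, 209, 210, 2
[... 1831 characters left out ...]
162, 159, 186, 160, 181, 190, 189, 190, 190, 188, 189, 236, 242, 242, 242, 242]
212 [242, 242, 241, 209, 198, 213, 214, 210, 197, 104, 114, 154, 168, 175, 182, 188, 195, 202, 209, 215, 202, 169, 168, 153, 181, 190, 190, 189, 189, 188, 188, 190, 236, 242, 242, 242]
215 [242, 242, 241, 209, 201, 215, 217, 218, 208, 116, 133, 154, 160, 168, 175, 181, 188, 195, 201, 208, 215, 206, 174, 190, 231, 201, 187, 187, 147, 178, 189, 188, 196, 161, 233, 242]
218 [242, 242, 241, 173, 194, 216, 215, 212, 191, 150, 141, 149, 155, 163, 168, 174, 182, 187, 194, 202, 209, 216, 211, 182, 240, 216, 190, 227, 215, 207, 205, 178, 232, 195, 194, 204]
[ 0.0333 -0.0016] [0.0333 0.0052] [ 0.012  -0.0015] [0.012 0.005]
```

View pics/w5c.png

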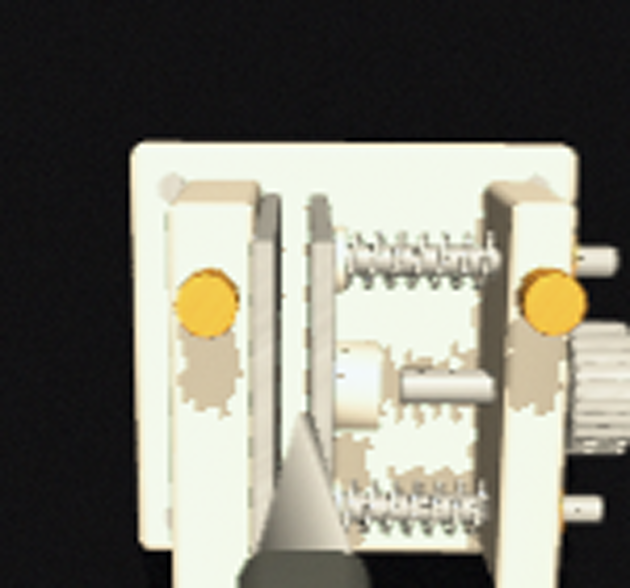

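Tip is about 10 mm above the plates, at crop (303,415). The gap runs from crop x≈275 to 315, so the tip is about 1.3 mm towards the sprung side. I'll correct and enter.

move_arm:
  plan: [0, 0, 0, 0, -0.0013, 0, 0.005, 0, 0, 0, 0, -0.0013, 0, 0.005, 0, 0, 0, 0, -0.0013, 0.004, 0.005, 0, 0, 0, 0, -0.0013, 0.008, 0.005, 0, 0, 0, 0, -0.0013, 0.012, 0.005, 0, 0, 0, 0, -0.0013, 0.016, 0.005, 0, 0, 0, 0, -0.0013, 0.016, 0.005]

```text
clock: 11.22
position: [0.5278, 0.3947, 0.3563]
ee_rot: [0.103, 0.995, -0.0, -0.0]
ft_force: [1.1, -0.1, -1.0]
grip_width: 0.156
grasp_force: 59.0
```

```bash
cat > f.py <<'E'
from h import *
import sys
o=manip.get_obs(); M=T(); print("tool-frame force",(M[:3,:3].T@o["ft_force"]).round(2),"torque",(M[:3,:3].T@o["torque"]).round(2),M[:3,3].round(4),o["clock"])
p,c=shot("wrist"); im=p["color"]
for v in (160,175,185,195,200,205,210): print(v,im[v,254:294].mean(1).astype(int).tolist())
E
python3 f.py
```

```text
tool-frame force [-1.12  0.08  0.97] torque [0.   0.01 0.03] [0.5278 0.3947 0.3563] 11.225
160 [242, 242, 242, 242, 241, 242, 239, 228, 189, 156, 151, 151, 153, 144, 83, 228, 242, 242, 242, 242, 243, 224, 122, 120, 149, 152, 152, 152, 142, 236, 245, 228, 239, 236, 166, 173, 235, 241, 232, 231]
175 [172, 172, 174, 153, 90, 229, 239, 170, 187, 210, 213, 209, 210, 183, 97, 230, 243, 242, 242, 242, 242, 193, 93, 170, 209, 213, 211, 209, 191, 200, 237, 242, 242, 242, 242, 242, 242, 242, 242, 242]
185 [190, 189, 189, 190, 236, 242, 240, 203, 193, 207, 210, 215, 214, 189, 98, 229, 242, 242, 242, 242, 211, 143, 81, 174, 209, 211, 212, 212, 205, 190, 228, 236, 235, 236, 235, 235, 206, 227, 234, 240]
195 [188, 189, 189, 188, 236, 242, 240, 203, 198, 212, 213, 212, 211, 182, 126, 232, 242, 242, 242, 242, 211, 143, 73, 168, 210, 213, 212, 213, 196, 240, 246, 246, 246, 246, 246, 246, 246, 246, 246, 245]
200 [189, 191, 235, 241, 242, 242, 240, 171, 187, 213, 215, 216, 215, 164, 115, 231, 222, 214, 183, 136, 127, 126, 74, 171, 210, 216, 215, 215, 194, 232, 239, 239, 240, 240, 240, 241, 241, 241, 241, 240]
205 [242, 242, 242, 242, 242, 242, 240, 205, 201, 217, 218, 215, 216, 162, 124, 178, 198, 203, 210, 214, 180, 135, 78, 176, 215, 217, 216, 215, 188, 180, 182, 185, 188, 190, 193, 196, 199, 201, 204, 189]
210 [242, 242, 242, 242, 242, 241, 239, 203, 196, 211, 213, 212, 211, 179, 171, 181, 186, 192, 199, 207, 214, 207, 176, 163, 204, 212, 212, 210, 180, 185, 189, 189, 190, 189, 190, 189, 189, 189, 236, 241]
```

move_arm:
  plan: [0, 0, 0, 0, 0.0003, 0.002, 0.005, 0, 0, 0, 0, 0.0003, 0.004, 0.005, 0, 0, 0, 0, 0.0003, 0.006, 0.005, 0, 0, 0, 0, 0.0003, 0.008, 0.005, 0, 0, 0, 0, 0.0003, 0.01, 0.005, 0, 0, 0, 0, 0.0003, 0.012, 0.005, 0, 0, 0, 0, 0.0003, 0.012, 0.005, 0, 0, 0, 0, 0.0003, 0.012, 0.005]

```text
clock: 12.28
position: [0.5279, 0.395, 0.3446]
ee_rot: [0.103, 0.995, -0.0, -0.0]
ft_force: [-0.8, -0.2, -3.0]
grip_width: 0.155
grasp_force: 59.1
```

```bash
python3 f.py
```

```text
tool-frame force [ 0.69 -0.39  2.99] torque [0.2  0.01 0.  ] [0.5279 0.395  0.3446] 12.275
160 [242, 242, 243, 242, 242, 238, 229, 162, 147, 152, 152, 154, 147, 86, 192, 238, 242, 242, 243, 243, 242, 197, 110, 135, 150, 154, 153, 152, 185, 233, 238, 221, 237, 200, 184, 199, 236, 242, 242, 211]
175 [160, 109, 89, 229, 242, 238, 198, 199, 210, 214, 215, 214, 195, 102, 140, 234, 242, 242, 242, 242, 210, 125, 63, 170, 208, 211, 213, 212, 191, 132, 141, 233, 242, 242, 242, 242, 227, 238, 241, 241]
185 [173, 156, 233, 242, 242, 239, 198, 199, 211, 209, 208, 208, 186, 99, 140, 234, 242, 242, 241, 211, 191, 126, 85, 184, 210, 210, 207, 210, 196, 236, 242, 242, 242, 242, 242, 242, 242, 242, 242, 242]
195 [191, 190, 188, 188, 235, 239, 198, 204, 216, 218, 216, 216, 193, 103, 192, 238, 241, 242, 242, 242, 212, 108, 88, 195, 219, 217, 216, 215, 191, 240, 246, 246, 246, 246, 246, 246, 246, 246, 245, 245]
200 [189, 189, 236, 241, 242, 239, 197, 199, 211, 213, 212, 212, 189, 99, 191, 232, 220, 214, 181, 134, 109, 72, 101, 191, 212, 213, 211, 211, 186, 238, 245, 245, 245, 245, 245, 245, 245, 245, 245, 245]
205 [236, 242, 242, 242, 242, 239, 173, 193, 215, 216, 215, 216, 191, 100, 137, 184, 197, 204, 210, 207, 176, 133, 122, 197, 216, 216, 215, 215, 192, 224, 232, 233, 234, 234, 234, 236, 236, 236, 236, 236]
210 [242, 242, 242, 242, 241, 239, 197, 203, 216, 217, 216, 215, 188, 168, 174, 180, 185, 191, 200, 206, 213, 206, 175, 170, 208, 217, 215, 212, 170, 156, 157, 159, 160, 163, 166, 166, 170, 173, 174, 172]
```

move_arm:
  plan: [0, 0, 0, 0, 0, 0.001, 0.005, 0, 0, 0, 0, 0, 0.002, 0.005, 0, 0, 0, 0, 0, 0.003, 0.005, 0, 0, 0, 0, 0, 0.004, 0.005, 0, 0, 0, 0, 0, 0.005, 0.005, 0, 0, 0, 0, 0, 0.006, 0.005, 0, 0, 0, 0, 0, 0.006, 0.005]

```text
clock: 13.2
position: [0.5279, 0.3949, 0.3385]
ee_rot: [0.103, 0.995, -0.0, -0.0]
ft_force: [-0.5, -2.2, -0.3]
grip_width: 0.157
grasp_force: 59.3
```

```bash
cat > g.py <<'E'
from h import *
F=[]
for i in range(5):
    o=manip.get_obs(); M=T(); F.append(np.r_[M[:3,:3].T@o["ft_force"],M[:3,:3].T@o["torque"]]); p=manip.camera("wrist")
print(np.mean(F,0).round(2),np.std(F,0).round(2),M[:3,3].round(4),o["clock"])
E
python3 g.py
```

```text
[ 0.35 -2.34  1.06  0.8  -0.04  0.02] [0.24 0.35 0.45 0.03 0.04 0.02] [0.5279 0.3949 0.3385] 13.4
```

move_arm:
  plan: [0, 0, 0, 0, -0.0004, 0, 0.005, 0, 0, 0, 0, -0.0004, 0.001, 0.005, 0, 0, 0, 0, -0.0004, 0.002, 0.005, 0, 0, 0, 0, -0.0004, 0.003, 0.005, 0, 0, 0, 0, -0.0004, 0.003, 0.005]

```text
clock: 14.08
position: [0.5278, 0.3947, 0.3358]
ee_rot: [0.103, 0.995, 0.0, 0.0]
ft_force: [0.2, -2.2, 0.7]
grip_width: 0.154
grasp_force: 59.6
```

```bash
python3 g.py
```

```text
[ 0.14 -2.47 -1.4   0.73 -0.02  0.01] [0.65 0.34 0.39 0.03 0.01 0.02] [0.5278 0.3947 0.3358] 14.275
```

move_arm:
  plan: [0, 0, 0, 0, -0.0004, 0, 0.005, 0, 0, 0, 0, -0.0004, 0, 0.005, 0, 0, 0, 0, -0.0004, 0, 0.005]

```text
clock: 14.7
position: [0.5277, 0.3944, 0.3358]
ee_rot: [0.103, 0.995, 0.0, 0.0]
ft_force: [0.3, -0.2, 0.7]
grip_width: 0.154
grasp_force: 59.3
```

```bash
python3 g.py
```

```text
[-0.85 -0.23 -0.72 -0.   -0.14 -0.02] [0.28 0.28 0.16 0.05 0.03 0.03] [0.5277 0.3944 0.3358] 14.9
```

Lateral force is balanced. I'll press deeper in small steps and watch for the drag.

move_arm:
  plan: [0, 0, 0, 0, 0, 0.001, 0.005, 0, 0, 0, 0, 0, 0.002, 0.005, 0, 0, 0, 0, 0, 0.003, 0.005, 0, 0, 0, 0, 0, 0.003, 0.005]

```text
clock: 15.45
position: [0.5277, 0.3945, 0.3332]
ee_rot: [0.103, 0.995, 0.0, 0.0]
ft_force: [0.5, -0.7, 5.5]
grip_width: 0.156
grasp_force: 60.1
```

```bash
python3 g.py
```

```text
[-0.04 -0.49 -5.24  0.07 -0.03  0.01] [0.61 0.56 0.36 0.03 0.03 0.02] [0.5277 0.3945 0.3332] 15.65
```

move_arm:
  plan: [0, 0, 0, 0, 0, 0.001, 0.005, 0, 0, 0, 0, 0, 0.002, 0.005, 0, 0, 0, 0, 0, 0.002, 0.005, 0, 0, 0, 0, 0, 0.002, 0.005]

```text
clock: 16.2
position: [0.5277, 0.3945, 0.3313]
ee_rot: [0.103, 0.995, 0.0, 0.0]
ft_force: [0.6, -0.6, 6.4]
grip_width: 0.156
grasp_force: 60.2
```

```bash
python3 g.py
```

```text
[-0.71  0.05 -5.9   0.02 -0.01  0.01] [0.52 0.51 0.36 0.01 0.02 0.04] [0.5277 0.3945 0.3313] 16.4
```

Drag has levelled off at about 7.5 N with no side force, so the sprung plate is just off its stop. One last look before handing in.

Run:
```python
from h import *
p,c=shot("wrist"); q,_=shot("scene")
a=cv2.resize(p["color"][120:330,170:390],(440,420)); b=cv2.resize(q["color"][180:290,230:390],(360,420*360//560)) 
b=cv2.resize(q["color"][150:290,250:370],(360,420))
cv2.imwrite("pics/end.png",np.hstack([a,b])[:,:,::-1])
```

```text
(no output)
```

View pics/end.png

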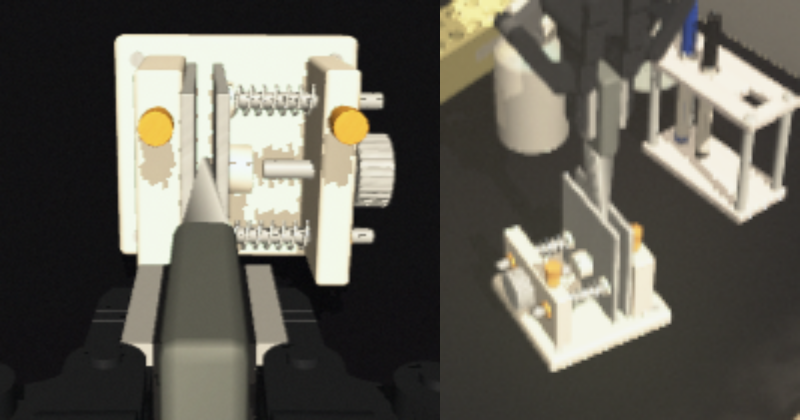

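The blade sits upright and centred between the plates (left panel, tip at about (205,170)). The pens are still in the stand.

```bash
python3 -c "
from workcell import manip
print(manip.hand_in())"
```

```text
the job is handed in; nothing more can be done
None
```

I pulled the gauge out of its stand and handed the job in with it held upright and still in the cell gap at about 16 s of the 54 s limit. The blade drags on both plates with about 7.5 N of vertical force and almost no side force; I estimate the sprung plate is 0.3–0.5 mm off its stop, judging by force and depth rather than a direct reading.

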